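# Rack the lunch tins and close the end stop

### The arm

A 7-joint arm with a two-finger parallel gripper is mounted at the origin on the work surface. World frame = base frame: x ahead of the robot, y to its left, z up, the work surface at z = 0. Lengths are in mm, angles in rad, forces in N, time in s.
With the tool pointing down it reaches from about 350 to 900 mm from the base axis. Payload 7.2 kg.
Tool frame: the origin (TCP) lies on the centre line of the jaws, within the pads' length; the fingertips stand 25 mm ahead of it and the grasp point (between the pads) lies 6 mm ahead of it; z points along the fingers, y is the line along which they close (so a half turn about z gives the same grasp; the last joint's range is limited). The gripper opens to 85 mm and grips with 20 to 120 N. Pads are 22 mm wide; open, the fingers measure 114 mm over their backs; the gripper's body (76 mm by 85 mm) begins 54 mm behind the grasp point. The pads swing forward as they close: fully open they stand 13 mm farther back than shut.
Start: joints at [-1.399, 0.411, -0.013, 1.596, 0.006, 1.134, -0.082], TCP at [148.452, 607.116, 256.297] pointing down, gripper open.
Joint ranges: [-2.95, 2.95], [-0.29, 1.99], [-1.47, 1.44], [0.14, 2.54], [-1.03, 4.17], [0.13, 1.85], [-2.86, 2.86]. Speed limits (rad/s): [2.39, 2.39, 3.01, 3.01, 3.14, 3.14, 3.14].

### API

Orientations are given as [roll, pitch, yaw] about the fixed x, y, z axes, in that order (R = Rz(yaw) Ry(pitch) Rx(roll)).
In Python, from rig import bot gives the robot as it stands. Calls block until the motion is done:
- bot.move_to(position, orientation): joint-space move of the TCP to a pose.
- bot.servo_line(position, feed=150, ori=None, threshold=None): straight line of the TCP; ori=None keeps the orientation; feed is the mean speed in mm/s. With threshold (N) it stops when the force on the tool has changed by that much, and returns True; else False.
- bot.set_joints(angles): joint-space move.
- bot.grip(opening, force=None): opening from 0.0 (shut) to 1.0 (fully open); force is the grip in N (None keeps the last); returns when the fingers have stopped.
- bot.pause(seconds).
- bot.solve_ik(position, orientation): joint angles nearest the present ones, or None.
- bot.capture(name): name is "scene" or "top" or "wrist"; returns the picture (420x560x3 uint8, red, green, blue); there is no depth.
- bot.camera_info(name): a dict with "intrinsics" (3x3 intrinsics, pixels), "position" and "rotation" of the camera in the world; the wrist camera has in their place "mount" (4x4, takes a point from camera to tool coordinates, whose origin is the TCP and whose axes are the flange's). Camera axes: x right, y down, z forward; pixel columns grow to the right and rows downward; lengths in mm; the calibration is good to about 2 mm. A picture is of the moment at which its call begins: read the wrist's pose just before it. camera_info takes no time and is no camera call.
A pose or a line that the arm cannot do raises bot.PlanningError and nothing moves.
- bot.finish_job(): hands the job in; it is judged then, once.
Trained networks look in the newest picture that a camera, given by its name, has taken for a name from the list of things; names that differ only in an ending like _2 or _b are one class to them, and where a whole thing is asked for, a point or a joint stands for the part that bears it (a point fixed in the world has none). Each returns a list of dicts, best first, with "conf" (0 to 1); they miss things now and then, are a little off and sometimes report something else, mostly with a low value. They report only what shows in the picture. A call takes as long as a camera call. They do not tell look-alikes from the thing itself.
- bot.silhouettes(camera, query): "mask" (420x560 bool, what is visible of it) and "bbox" ([left, top, right, bottom] in pixels, round what is visible of it).
- bot.landmark_of(camera, query): "location" ([column, row] in pixels: a listed point, or the origin of a listed thing).
Readings, each from a call of its own:
- bot.get_time_s(): time.
- bot.get_q(): joint angles.
- bot.get_qvel(): joint speeds.
- bot.get_joint_torque(): joint torques, N m.
- bot.get_tool_pos(): TCP position.
- bot.get_tool_rot(): TCP orientation.
- bot.get_wrist_force(): force on the tool from outside, world axes, zero at the start.
- bot.get_wrist_torque(): the same for the moment, N m.
- bot.get_width(): opening from 0.0 (shut) to 1.0 (fully open).
- bot.get_gripper_force(): force on a finger pad.
Only numpy, scipy, OpenCV 4.12 (cv2) and the standard library are available. Lean on these libraries where they do the work, as an engineer would, in place of code of your own. Each camera call takes 0.05 s, during which the arm holds its last target. There are 200 camera calls.

### The job

Stand the two loose stainless lunch tins upright on edge in the wooden rack, face to face and across it: the larger one against the fixed end wall, the smaller one next to it. Then slide the end stop up until wall, tins and stop are snug with no gaps left. The tins are packed, so keep them upright throughout, and do not disturb anything else on the counter.

Things in the scene. Friction and masses are not known exactly. Their poses are not given: they have to be found in the camera images.
- rack: fixed wooden rack: base 192 wide (x), 310 long (y), its top (where tins rest) 10 above the counter; rails 12 high along both sides, 176 apart inside; fixed steel end wall 176 wide, 50 high over the base, at the -y end. Origin: on the counter, mid-width, in the plane of the wall's inner face. +y runs from the wall along the rack to the sliding stop, x across, z up. Sizes in mm
- stop (a joint): the rack's sliding end stop: clear gap in m between the inner faces of end wall and stop; grows away from the wall, 0 to 0.200. It slides stiffly (about 2.5 N) and stays where it is left
- stop_block (a point): middle of the outer end face of the stop's wooden push block, 60 mm from the stop's inner face, 40 above the counter; axes as the rack's. The stop is a steel plate 150 wide (x), 10 thick, with the block (40 wide in x, 50 long in y) in the middle of its outer side, away from the wall; both tops 70 above the counter
- large_tin_center (a point): the larger loose stainless lunch tin, closed, with clip latches on its ends, standing on its long edge: 150 long (its x axis; 158 over the clips), 42 thick (y axis), 110 high (z axis); about 0.3 kg. This point is its centre, 55 above its underside
- small_tin_center (a point): the smaller loose stainless lunch tin, same make and stance: 105 long (x axis; 113 over the clips), 36 thick (y axis), 96 high (z axis); about 0.2 kg. This point is its centre, 48 above its underside
- tumbler: bystander, to be left alone: clear glass tumbler, round, 68 across, 110 high; sizes in mm, origin at the centre of its underside
- salt_pot: bystander, to be left alone: white ceramic salt pot with a steel lid and a press button, 68 across, 78 high; sizes in mm, origin at the centre of its underside
- mould: bystander, to be left alone: red plastic triangular onigiri mould, open at the top, about 95 across, 36 high; sizes in mm, origin at the centre of its underside
- chopsticks: bystander, to be left alone: pair of wooden chopsticks on a small white rest, 225 long (its x axis), 50 wide, 18 high; sizes in mm, origin at the centre of its underside
- flat_tin: bystander, to be left alone: closed stainless lunch tin with clip latches lying flat, 116 x 185 (y axis), 51 high; not one of the two to rack; sizes in mm, origin at the centre of its underside
- tea_canister: bystander, to be left alone: dark steel tea canister, 72 across, 110 high; sizes in mm, origin at the centre of its underside
- soy_bottle: bystander, to be left alone: amber glass soy bottle with a black cap, 60 across, 170 high; sizes in mm, origin at the centre of its underside
Mind the look-alikes: they are no part of the job. What is shaped like the part that bears large_tin_center but orange or yellow is not meant.

How it is judged:
By the outcome, as a careful person would: the job done as asked, in the order asked, and still so for the second after the job is handed in, with the robot touching nothing.
It also fails if it takes over 67 s, if anything falls off the work surface, if the arm or the gripper's body presses on something with over 40 N, if the wrist force passes 120 N, or if a joint passes its speed limit or range.

## Working session

There is one attempt and no reset: what is moved stays moved. The work goes in short steps, each a Python script; the robot and the scene stay as the last script left them, time stands still between calls to the robot, and variables do not carry over. Pictures are saved under pics/ and viewed, at most 10 in all, crops included, and the job is handed in when it is done.

```bash
ls; mkdir -p pics; python3 - <<'E'
from rig import bot
import cv2,numpy as np
ims=[]
for c in("scene","top"):
    im=bot.capture(c); cv2.imwrite(f"pics/{c}0.png",im[:,:,::-1])
    i=bot.camera_info(c); print(c,np.round(i["intrinsics"],1).tolist(),np.round(i["position"],1),np.round(i["rotation"],3).tolist())
    for q in("large_tin_center","small_tin_center","stop_block","rack"):
        print(q,[(np.round(d["location"],1).tolist(),round(d["conf"],2)) for d in bot.landmark_of(c,q)])
    for q in("large_tin_center","small_tin_center","rack","flat_tin","stop"):
        print(q,"box",[(np.round(d["bbox"]).tolist(),round(d["conf"],2)) for d in bot.silhouettes(c,q)])
print(bot.camera_info("wrist"),bot.get_time_s())
E
```

```text
pics
scene [[427.2, 0.0, 277.3], [0.0, 427.2, 206.5], [0.0, 0.0, 1.0]] [927.8 713.6 952.2] [-2.414, 0.006, 2.595]
large_tin_center [([304.0, 253.7], 0.96), ([402.0, 360.8], 0.94), ([380.6, 212.7], 0.9)]
small_tin_center [([367.7, 281.9], 0.7)]
stop_block [([291.5, 187.7], 0.94)]
rack [([232.2, 162.3], 0.73)]
large_tin_center box [([351.0, 190.0, 416.0, 242.0], 0.85), ([370.0, 323.0, 431.0, 400.0], 0.6), ([281.0, 218.0, 328.0, 292.0], 0.57)]
small_tin_center box []
rack box [([205.0, 133.0, 322.0, 220.0], 0.81)]
flat_tin box [([138.0, 164.0, 187.0, 227.0], 0.57)]
stop box [([257.0, 160.0, 296.0, 199.0], 0.86)]
top [[538.9, 0.0, 279.8], [0.0, 538.9, 211.8], [0.0, 0.0, 1.0]] [ 321.    24.  1540.4] [-3.006, 0.008, -1.582]
large_tin_center [([93.9, 211.7], 0.96), ([215.6, 296.0], 0.85), ([215.8, 201.7], 0.67), ([302.7, 238.7], 0.18)]
small_tin_center [([166.7, 239.3], 0.89)]
stop_block [([305.6, 239.6], 0.55)]
rack [([381.7, 216.2], 0.68), ([251.0, 140.5], 0.61)]
large_tin_center box [([75.0, 184.0, 115.0, 244.0], 0.76), ([202.0, 267.0, 229.0, 329.0], 0.69), ([198.0, 174.0, 235.0, 234.0], 0.64)]
small_tin_center box [([152.0, 220.0, 177.0, 259.0], 0.77), ([236.0, 118.0, 260.0, 146.0], 0.62), ([301.0, 206.0, 333.0, 261.0], 0.27)]
rack box [([280.0, 183.0, 400.0, 274.0], 0.88)]
flat_tin box [([334.0, 100.0, 398.0, 148.0], 0.72)]
stop box [([302.0, 209.0, 332.0, 261.0], 0.78)]
{'intrinsics': array([[360.99759358,   0.        , 276.16694849],
       [  0.        , 360.99759358, 204.97949325],
       [  0.        ,   0.        ,   1.        ]]), 'mount': array([[ 1.12526870e-03, -9.48508221e-01, -3.16750515e-01,
         8.27554431e+01],
       [ 9.99999270e-01,  1.20690883e-03, -6.15470849e-05,
        -1.49058888e-01],
       [ 4.40666911e-04, -3.16750215e-01,  9.48508886e-01,
        -1.17203627e+02],
       [ 0.00000000e+00,  0.00000000e+00,  0.00000000e+00,
         1.00000000e+00]])} 1.0
```

View pics/scene0.png

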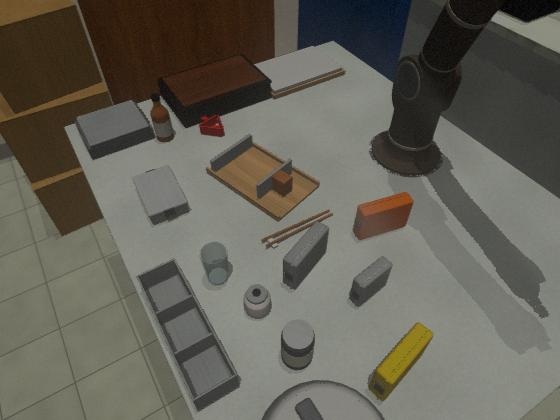

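View pics/top0.png

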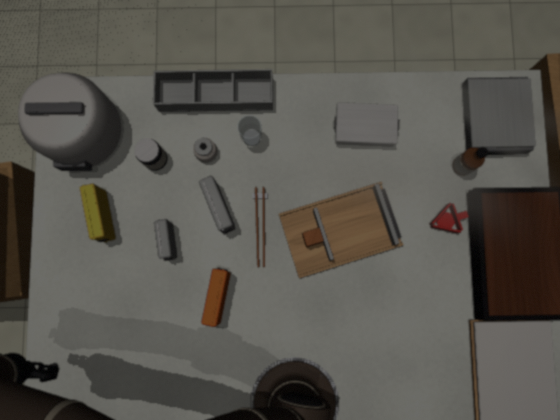

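Scene picture: candidates for the large tin are grey (304,254), orange (381,213) and yellow (402,361). In the top picture these are (216,202), (216,296) and (94,212). Only the grey one is stainless, so that is the one meant. The small tin is grey at (371,281) in scene and (166,239) in top. The rack is at (262,180) in scene, with the wall at its far-left end and the stop with its block near (280,183).

```bash
cat > h.py <<'E'
from rig import bot
import cv2,numpy as np
from scipy.spatial.transform import Rotation as Ro
from scipy.optimize import minimize
def cam(c):
    i=bot.camera_info(c);K=i["intrinsics"]
    if "mount" in i:
        p=np.array(bot.get_tool_pos());R=Ro.from_euler("xyz",bot.get_tool_rot()).as_matrix()
        M=i["mount"];return K,R@M[:3,:3],p+R@M[:3,3]
    r=np.array(i["rotation"]);R=r if r.shape==(3,3) else Ro.from_euler("xyz",r).as_matrix()
    return K,R,np.array(i["position"])
def proj(C,P):
    K,R,t=C;q=(np.atleast_2d(P)-t)@R@K.T;return q[:,:2]/q[:,2:]
def ray(C,uv):
    K,R,t=C;d=R@np.linalg.solve(K,[*uv,1]);return d/np.linalg.norm(d)
def tri(obs):
    A=0;b=0
    for C,uv in obs:
        d=ray(C,uv);M=np.eye(3)-np.outer(d,d);A=A+M;b=b+M@C[2]
    return np.linalg.solve(A,b)
def plane(C,uv,z):
    d=ray(C,uv);return C[2]+d*(z-C[2][2])/d[2]
def place(P,x,y,z,th):
    c,s=np.cos(th),np.sin(th);return np.asarray(P)@np.array([[c,s,0],[-s,c,0],[0,0,1]])+[x,y,z]
def box(x0,x1,y0,y1,z0,z1):return np.array([[a,b,c] for a in(x0,x1) for b in(y0,y1) for c in(z0,z1)],float)
def hullmask(uv):
    m=np.zeros((420*4,560*4),np.uint8);cv2.fillConvexPoly(m,cv2.convexHull((uv*4+1.5).astype(np.float32)).round().astype(np.int32),255)
    return cv2.resize(m,(560,420),interpolation=cv2.INTER_AREA)/255.
def fit(P,obs,x0,free=4):
    "P object points; obs [(C,mask)]; x0 (x,y,z,th)"
    def cost(v):
        s=0
        for C,m in obs:
            h=hullmask(proj(C,place(P,v[0],v[1],v[2],v[3]/100)));s+=1-np.minimum(h,m).sum()/np.maximum(h,m).sum()
        return s/len(obs)
    best=None
    for dth in np.radians([0,45,90,135]) if free==4 else [0]:
        v0=np.array([*x0[:3],(x0[3]+dth)*100])
        S=np.vstack([v0]+[v0+e for e in np.diag([15,15,8,25.])])
        r=minimize(cost,v0,method="Nelder-Mead",options=dict(initial_simplex=S,xatol=.1,fatol=1e-5,maxiter=300))
        if best is None or r.fun<best.fun:best=r
    v=best.x.copy();v[3]/=100;return v,best.fun
def masks(c,q,uv):
    "mask of the detection holding pixel uv"
    for d in bot.silhouettes(c,q):
        if d["mask"][int(round(uv[1])),int(round(uv[0]))]:return d["mask"].astype(float)
LT=np.vstack([box(-75,75,-21,21,-55,55),box(-79,79,-10,10,-20,45)])
ST=np.vstack([box(-52.5,52.5,-18,18,-48,48),box(-56.5,56.5,-10,10,-20,40)])
E
python3 - <<'E'
from h import *
S,T=cam("scene"),cam("top")
a=bot.capture("scene");b=bot.capture("top")
for n,P,us,ut in(("large_tin_center",LT,(304,254),(216,202)),("small_tin_center",ST,(368,282),(166.7,239.3))):
    X=tri([(S,us),(T,ut)]);ob=[]
    for c,C,u in(("scene",S,us),("top",T,ut)):
        m=None
        for q in(n,"large_tin_center","small_tin_center","flat_tin"):
            m=masks(c,q,u)
            if m is not None:break
        print(c,q,m is not None and m.sum())
        if m is not None:ob.append((C,m))
    v,f=fit(P,ob,[*X,0]);print(n,"tri",X.round(1),"fit",v.round(3),round(f,3))
print("block",tri([(S,(291.5,187.7)),(T,(305.6,239.6))]).round(1),"rackorigin",tri([(S,(232.2,162.3)),(T,(381.7,216.2))]).round(1))
for c,C in(("scene",S),("top",T)):
    m=bot.silhouettes(c,"rack")[0]["mask"].astype(np.uint8)
    h=cv2.convexHull(max(cv2.findContours(m,0,1)[0],key=len));ap=cv2.approxPolyDP(h,5,True)[:,0]
    print(c,[(p.tolist(),plane(C,p,10)[:2].round().tolist(),plane(C,p,60)[:2].round().tolist()) for p in ap])
cr=lambda im,x,y,w,h:cv2.resize(im[y:y+h,x:x+w,::-1],(400,300),interpolation=2)
cv2.imwrite("pics/c1.png",np.vstack([np.hstack([cr(a,270,190,160,120),cr(b,140,150,160,120)]),np.hstack([cr(a,195,120,140,105),cr(b,270,175,140,105)])]))
E
```

```text
scene large_tin_center 1822.0
top large_tin_center 1021.0
large_tin_center tri [550.2 209.8  68.7] fit [543.591 207.556  52.04    3.533] 0.058
scene flat_tin False
top small_tin_center 772.0
small_tin_center tri [451.6 348.9  44.5] fit [451.861 356.286  25.404   3.291] 0.059
block [440.1 -32.9  37.9] rackorigin [ 515.5 -260.5   -2.6]
scene [([210, 159], [576.0, -301.0], [595.0, -247.0]), ([251, 134], [399.0, -343.0], [427.0, -287.0]), ([319, 185], [340.0, -15.0], [372.0, 24.0]), ([276, 220], [527.0, 36.0], [548.0, 72.0]), ([210, 174], [607.0, -236.0], [624.0, -186.0])]
top [([202, 177], [634.0, 257.0], [624.0, 250.0]), ([217, 183], [616.0, 214.0], [606.0, 208.0]), ([233, 229], [482.0, 167.0], [476.0, 163.0]), ([217, 228], [485.0, 213.0], [480.0, 207.0])]
```

View pics/c1.png

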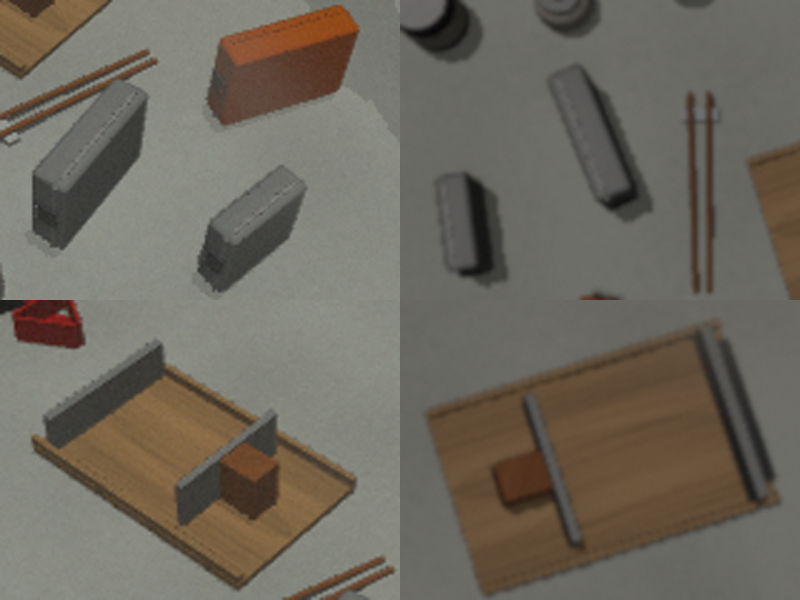

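The crops confirm both grey stainless tins standing on edge; the orange and yellow ones are look-alikes. The rack is empty, with the end wall upper right and the stop and block at left in the top view. Next I go near with the wrist camera.

```bash
python3 - <<'E'
from h import *
print(np.round(bot.get_tool_rot(),3),bot.get_time_s())
q=None
for ps in(.3,.3-np.pi):
    print(ps,bot.solve_ik([500,270,330],[np.pi,0,ps]))
ps=.3
def see(pos,tag,things):
    bot.move_to(pos,[np.pi,0,ps]);bot.pause(.2)
    C=cam("wrist");im=bot.capture("wrist");cv2.imwrite(f"pics/{tag}.png",im[:,:,::-1])
    out={"C":C}
    for q in things:
        l=[(np.round(d["location"],1).tolist(),round(d["conf"],2)) for d in bot.landmark_of("wrist",q)]
        s=[(d["mask"],d["conf"],d["bbox"]) for d in bot.silhouettes("wrist",q)]
        print(tag,q,l,[(np.round(x[2]).tolist(),round(x[1],2)) for x in s]);out[q]=(l,[x[0] for x in s])
    np.save(f"{tag}.npy",out,allow_pickle=True);print(bot.get_time_s())
see([470,300,330],"w1",["large_tin_center","small_tin_center"])
see([480,190,330],"w2",["large_tin_center","small_tin_center"])
see([470,-110,330],"w3",["rack","stop_block","stop"])
see([480,-190,330],"w4",["rack","stop_block","stop"])
a=[cv2.resize(cv2.imread(f"pics/w{k}.png"),(400,300),interpolation=3) for k in(1,2,3,4)]
cv2.imwrite("pics/w.png",np.vstack([np.hstack(a[:2]),np.hstack(a[2:])]))
E
```

```text
[-3.142 -0.     2.902] 1.55
0.3 [-1.08211001  0.28644979  0.64336492  1.66718143 -0.17970168  1.24788663
 -1.67180449]
-2.8415926535897933 [-0.70929255  0.2575014   0.16171254  1.64374946 -0.04331047  1.24384303
  1.33188994]
w1 large_tin_center [([303.3, 314.9], 0.95), ([382.5, 120.5], 0.91), ([61.3, 37.4], 0.84)] [([354.0, 40.0, 421.0, 205.0], 0.94), ([263.0, 244.0, 355.0, 394.0], 0.92), ([2.0, 0.0, 113.0, 120.0], 0.91)]
w1 small_tin_center [([226.7, 163.5], 0.81)] [([200.0, 108.0, 254.0, 223.0], 0.63)]
3.65
w2 large_tin_center [([218.6, 297.5], 0.65)] [([1.0, 0.0, 17.0, 92.0], 0.75), ([252.0, 7.0, 309.0, 184.0], 0.72), ([172.0, 229.0, 258.0, 378.0], 0.67)]
w2 small_tin_center [([127.7, 142.8], 0.59)] [([98.0, 88.0, 162.0, 204.0], 0.89), ([318.0, 77.0, 405.0, 252.0], 0.31), ([252.0, 6.0, 308.0, 184.0], 0.23)]
4.6167
w3 rack [([400.0, 153.2], 0.59)] [([165.0, 70.0, 445.0, 242.0], 0.76), ([492.0, 175.0, 560.0, 250.0], 0.55)]
w3 stop_block [([207.6, 161.9], 0.56)] [([201.0, 95.0, 260.0, 233.0], 0.9)]Traceback (most recent call last):
  File "<stdin>", line 18, in <module>
  File "<stdin>", line 12, in see
ValueError: it knows: chopsticks, flat_tin, large_tin_center, mould, rack, salt_pot, small_tin_center, soy_bottle, stop_block, tea_canister, tumbler
```

```bash
python3 - <<'E'
from h import *
ps=.3
o={k:np.load(f"w{k}.npy",allow_pickle=True).item() for k in(1,2)}
C1,C2=o[1]["C"],o[2]["C"]
M=lambda k,q,uv:next((m.astype(float) for m in o[k][q][1] if m[int(uv[1]),int(uv[0])]),None)
for n,P,x0,u1,u2 in(("large_tin_center",LT,[544,208,52,.39],(383,120),(280,95)),("small_tin_center",ST,[452,350,48,.15],(227,163),(128,143))):
    print(n,"tri",tri([(C1,u1),(C2,u2)]).round(1))
    ms=[(C1,M(1,n,u1)),(C2,M(2,n,u2))]
    print(len(ms),[m.sum() for _,m in ms])
    for z in ms: v,f=fit(P,[z],x0,3);print("single",v.round(3),round(f,3))
    v,f=fit(P,ms,x0,3);print(n,v.round(3),round(f,3))
C3=cam("wrist")
bot.capture("wrist");m3=bot.silhouettes("wrist","rack")[0]["mask"];np.save("w3.npy",{"C":C3,"m":m3},allow_pickle=True)
bot.move_to([500,-190,330],[np.pi,0,ps]);bot.pause(.2)
C4=cam("wrist");im=bot.capture("wrist");cv2.imwrite("pics/w4.png",im[:,:,::-1])
l4=bot.landmark_of("wrist","rack"),bot.landmark_of("wrist","stop_block");s4=bot.silhouettes("wrist","rack")
print([[(np.round(d["location"],1).tolist(),round(d["conf"],2)) for d in l] for l in l4],[d["bbox"] for d in s4])
np.save("w4.npy",{"C":C4,"m":s4[0]["mask"] if s4 else None},allow_pickle=True)
i3=cv2.imread("pics/w3.png");i4=cv2.imread("pics/w4.png")
cv2.imwrite("pics/w34.png",np.hstack([cv2.resize(i3[40:270,150:470],(400,288)),cv2.resize(i4,(400,300))[:288]]))
for uv3,uv4 in[((207.6,161.9),l4[1]),((400,153.2),l4[0])]:
    if uv4: print("tri",tri([(C3,uv3),(C4,uv4[0]["location"])]).round(1))
E
```

```text
large_tin_center tri [546.5 208.5  62.9]
2 [np.float64(10181.0), np.float64(7871.0)]
single [5.42761e+02 2.01371e+02 3.63330e+01 3.95000e-01] 0.036
single [5.42195e+02 2.06290e+02 4.31050e+01 3.87000e-01] 0.026
large_tin_center [5.42059e+02 2.06022e+02 4.59580e+01 3.87000e-01] 0.046
small_tin_center tri [449.5 352.5  49.2]
2 [np.float64(4154.0), np.float64(6520.0)]
single [4.46333e+02 3.52031e+02 3.13550e+01 1.42000e-01] 0.03
single [4.44282e+02 3.57086e+02 2.68560e+01 1.44000e-01] 0.029
small_tin_center [4.47616e+02 3.51814e+02 3.86000e+01 1.45000e-01] 0.055
[[([333.4, 160.5], 0.76)], [([134.2, 167.2], 0.81)]] [[89.7, 77.1, 366.9, 245.6]]
tri [443.2 -36.3  43.5]
tri [ 512.5 -259.9   -4.5]
```

View pics/w3.png

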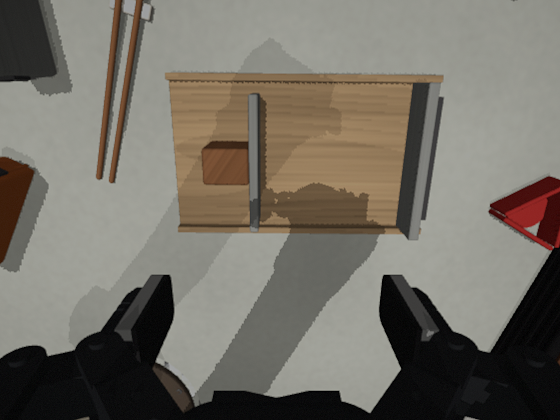

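View pics/w4.png

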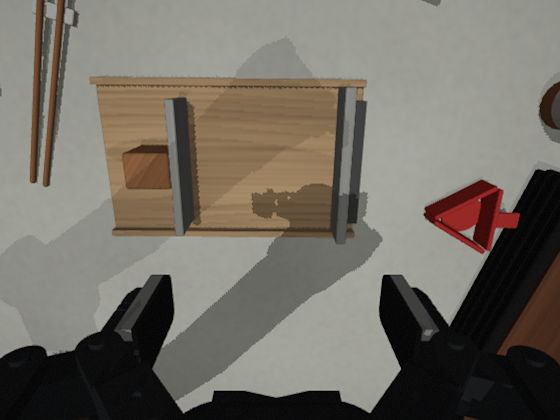

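Both wrist views show the rack squarely. In w3 the wall's inner top edge runs (428,82)–(408,238), its foot (412,84)–(397,234), and the rail corners are (167,74) and (179,233). In w4 the inner top edge runs (340,88)–(334,241), with rail corners (91,78), (367,81) and (113,236).

```bash
python3 - <<'E'
from h import *
from scipy.optimize import least_squares
C={k:np.load(f"w{k}.npy",allow_pickle=True).item()["C"] for k in(3,4)}
def loc(p,v):
    c,s=np.cos(v[2]),np.sin(v[2]);d=p[:2]-v[:2];return np.array([c*d[0]+s*d[1],-s*d[0]+c*d[1]])
# (view,uv,z,localx,localy)
O=[(3,(428,82),60,None,0),(3,(408,238),60,None,0),(3,(412,84),10,None,0),(3,(397,234),10,None,0),(4,(340,88),60,None,0),(4,(334,241),60,None,0),
(3,(167,74),22,96,None),(3,(442,77),22,96,None),(3,(179,233),22,-96,None),(3,(350,233.5),22,-96,None),(4,(91,78),22,96,None),(4,(367,81),22,96,None),(4,(113,236),22,-96,None),(4,(320,236.5),22,-96,None)]
def res(v):
    r=[]
    for k,uv,z,lx,ly in O:
        l=loc(plane(C[k],uv,z),v)
        r.append(l[0]-lx if lx is not None else l[1]-ly)
    return r
s=least_squares(res,[513,-260,.33],loss="soft_l1",f_scale=2);print("rack",s.x.round(3).tolist(),np.round(res(s.x),1))
# height check of wall top by two views (ends), stop
for a,b in(((428,82),(340,88)),((408,238),(334,241))):
    X=tri([(C[3],a),(C[4],b)]);print("walltop",X.round(1),loc(X,s.x).round(1))
for k,uv in((3,(258,96)),(3,(259,228)),(4,(176,99)),(4,(185,233))):
    print("stop inner top",loc(plane(C[k],uv,70),s.x).round(1))
for k,uv in((3,(203,143)),(3,(203,183)),(4,(124,149)),(4,(124,187))):
    print("block outer top",loc(plane(C[k],uv,70),s.x).round(1))
print("tins: landmark tops; time",bot.get_time_s())
E
```

```text
rack [510.352, -258.111, 0.296] [ 0.3 -0.4 -1.5 -5.2  5.4  1.6 -1.  -2.4  0.3  0.9 -0.2 -1.2  1.1  2.4]
walltop [ 591.7 -223.9   81.9] [87.8  9. ]
walltop [ 432.9 -278.6   67.9] [-80.    2.9]
stop inner top [ 73.7 172.6]
stop inner top [-68.6 172.9]
stop inner top [ 75.9 170.9]
stop inner top [-69.7 172.5]
block outer top [ 26.5 230.4]
block outer top [-16.6 232.9]
block outer top [ 25.2 229.5]
block outer top [-16.1 234.7]
tins: landmark tops; time 7.15
```

```bash
cat >> h.py <<'E'
RX,RY,RT=511.5,-258.5,.297
def W(lx,ly):
    c,s=np.cos(RT),np.sin(RT);return [RX+c*lx-s*ly,RY+s*lx+c*ly]
def L(p):
    c,s=np.cos(RT),np.sin(RT);a,b=p[0]-RX,p[1]-RY;return np.round([c*a+s*b,-s*a+c*b],1)
D=lambda ps:[np.pi,0,ps]
def pick(x,y,ps,z,f=40):
    bot.move_to([x,y,260],D(ps));bot.servo_line([x,y,z],feed=120,threshold=8) and print("touched",bot.get_tool_pos())
    bot.grip(0.0,f);print("grip",bot.get_width(),bot.get_gripper_force(),np.round(bot.get_tool_pos(),1))
    bot.servo_line([x,y,z+190],feed=150);print("held",bot.get_width(),bot.get_gripper_force(),np.round(bot.get_wrist_force(),1))
E
python3 - <<'E'
from h import *
pick(544,207,.388,90)
p=W(2,32)
bot.move_to([*p,280],D(RT));bot.pause(.2)
print(bot.get_width(),np.round(bot.get_wrist_force(),1),bot.get_time_s())
s=bot.capture("scene");w=bot.capture("wrist")
cv2.imwrite("pics/p1.png",np.hstack([cv2.resize(s[90:240,180:380,::-1],(400,300)),cv2.resize(w[:,:,::-1],(400,300))]))
E
```

```text
grip 0.4856188305108712 41.35644793510437 [544.2 207.   90.3]
held 0.4881002266461201 40.783149003982544 [-1.1  0.3 -3.2]
0.488278646559427 [ 0.1 -0.6 -2.7] 13.9083
```

View pics/p1.png

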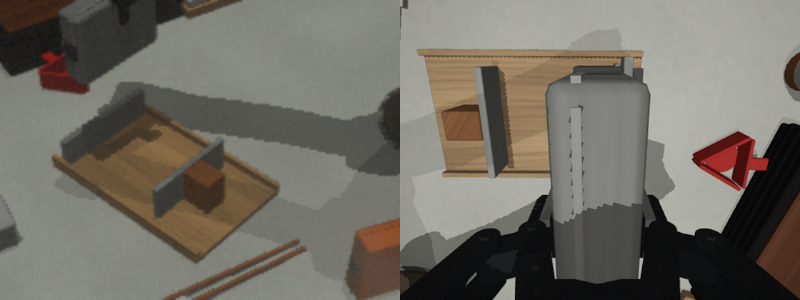

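The large tin is held upright and centred over the wall end of the rack; its far end at about row 105 in the wrist view puts it within 3 mm of the jaws' centre. Lowering and sliding to the wall.

```bash
python3 - <<'E'
from h import *
p=W(2,32)
bot.servo_line([*p,112],feed=120,threshold=10) and print("EARLY")
t=bot.servo_line([*p,95],feed=20,threshold=3);print("down",t,np.round(bot.get_tool_pos(),1),np.round(bot.get_wrist_force(),1))
z=bot.get_tool_pos()[2]
t=bot.servo_line([*W(2,12),z+.5],feed=15,threshold=6);q=bot.get_tool_pos();print("wall",t,L(q),np.round(q,1),np.round(bot.get_wrist_force(),1))
bot.pause(.2);print(np.round(bot.get_wrist_force(),1),bot.get_width(),bot.get_time_s())
E
```

```text
down True [ 504.  -227.4  100.2] [-0.9  0.6  5.6]
wall True [ 2.  31.8] [ 504.1 -227.5  100.3] [-0.8  1.3  5.3]
[-0.1  0.8  4.7] 0.4900346023231984 16.7417
```

```bash
python3 - <<'E'
from h import *
bot.servo_line([*W(2,32),101],feed=20);bot.pause(.2);print(np.round(bot.get_wrist_force(),1))
for k in range(3):
    t=bot.servo_line([*W(2,12),101],feed=12,threshold=6);q=bot.get_tool_pos();print("wall",t,L(q),np.round(q,1),np.round(bot.get_wrist_force(),1))
    if L(q)[1]<27 or not t:break
bot.pause(.2);print(np.round(bot.get_wrist_force(),1),bot.get_width(),bot.get_time_s())
E
```

```text
[-0.3  0.  -3.5]
wall True [ 1.7 21.3] [ 506.9 -237.6  100.3] [-1.2  0.8  3.2]
[-0.8 -0.6  4.2] 0.4872660453097958 18.4083
```

```bash
python3 - <<'E'
from h import *
q=L(bot.get_tool_pos());bot.servo_line([*W(2,q[1]),102],feed=20);bot.pause(.2);print(np.round(bot.get_tool_pos(),1),np.round(bot.get_wrist_force(),1))
t=bot.servo_line([*W(2,q[1]-8),102],feed=8,threshold=5);p=bot.get_tool_pos();print("wall",t,L(p),np.round(p,1),np.round(bot.get_wrist_force(),1))
bot.pause(.2);print(L(bot.get_tool_pos()),np.round(bot.get_wrist_force(),1),bot.get_time_s())
E
```

```text
[ 506.9 -237.3  101.7] [ 0.3 -0.2 -2.9]
wall True [ 1.7 21.4] [ 506.8 -237.6  101.1] [-0.   0.3 -3.2]
[ 1.5 21.7] [ 0.9 -0.2 -1.6] 19.4917
```

```bash
python3 - <<'E'
from h import *
for y in(20.5,19,17.5,16):
    t=bot.servo_line([*W(2,y),101.5],feed=10,threshold=12);bot.pause(.1);p=bot.get_tool_pos();print(y,t,L(p),round(p[2],1),np.round(bot.get_wrist_force(),1))
    if t or np.linalg.norm(bot.get_wrist_force()[:2])>5:break
print(bot.get_width(),bot.get_time_s())
s=bot.capture("scene");bot.capture("top")
cv2.imwrite("pics/p2.png",cv2.resize(s[100:250,180:380,::-1],(800,600),interpolation=2))
E
```

```text
20.5 False [ 1.9 20.8] 101.3 [-1.   2.5 -3.3]
19 False [ 2.  20.6] 101.2 [-2.6  4.9 -0.2]
0.4849884239815597 20.3
```

View pics/p2.png

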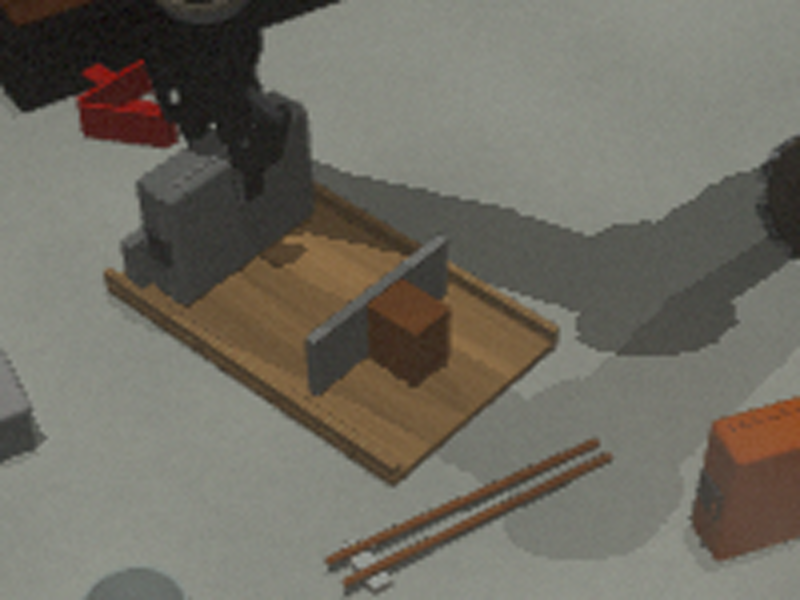

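The large tin is upright against the wall (contact at 20.6 mm, as 42/2 predicts). I release it and fetch the small one.

```bash
python3 - <<'E'
from h import *
q=L(bot.get_tool_pos())
bot.servo_line([*W(2,q[1]),97],feed=15,threshold=5);print(np.round(bot.get_tool_pos(),1),np.round(bot.get_wrist_force(),1))
bot.grip(0.8);p=bot.get_tool_pos();print(bot.get_width(),np.round(bot.get_wrist_force(),1))
bot.servo_line([p[0],p[1],250],feed=150);bot.grip(1.0)
pick(448.5,352,.145,82,30)
bot.move_to([*W(2,108),280],D(RT));bot.pause(.2);print(np.round(bot.get_wrist_force(),1),bot.get_width(),bot.get_time_s())
s=bot.capture("scene");w=bot.capture("wrist")
cv2.imwrite("pics/p3.png",np.hstack([cv2.resize(s[90:240,180:380,::-1],(400,300)),cv2.resize(w[:,:,::-1],(400,300))]))
E
```

```text
[ 506.9 -238.3  100.6] [-2.1  0.8  3.9]
0.8021056494556407 [-0.2  0.6  0.3]
grip 0.41459576072566695 36.5935492515564 [448.5 352.1  82.2]
held 0.4175648832906927 36.21242165565491 [ 0.2 -0.2 -1.8]
[ 0.  -0.9 -2. ] 0.41687898815845 30.175
```

View pics/p3.png

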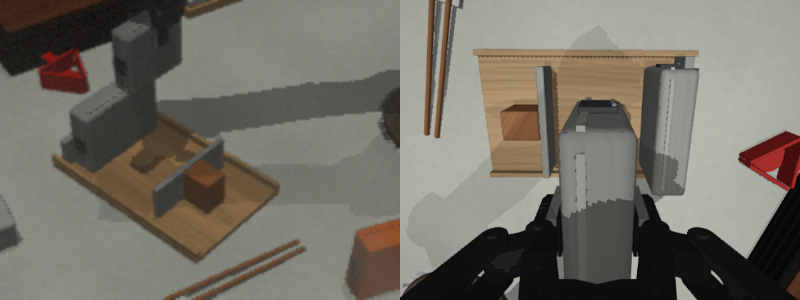

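The large tin stands against the wall. The small tin is held upright over the gap between it and the stop. Lowering.

```bash
python3 - <<'E'
from h import *
p=W(0,108)
bot.servo_line([*p,103],feed=120,threshold=10) and print("EARLY")
bot.pause(.1)
t=bot.servo_line([*p,87],feed=15,threshold=4);print("down",t,np.round(bot.get_tool_pos(),1),np.round(bot.get_wrist_force(),1))
bot.grip(0.6);p=bot.get_tool_pos()
bot.servo_line([p[0],p[1],230],feed=150);bot.grip(0.0)
# behind the block
e=W(3,268)
bot.move_to([*e,200],D(RT));bot.servo_line([*e,62],feed=120,threshold=8) and print("HIT")
print(np.round(bot.get_tool_pos(),1),np.round(bot.get_wrist_force(),1),bot.get_time_s())
s=bot.capture("scene");w=bot.capture("wrist")
cv2.imwrite("pics/p4.png",np.hstack([cv2.resize(s[90:240,180:380,::-1],(400,300)),cv2.resize(w[:,:,::-1],(400,300))]))
E
```

```text
down True [ 479.9 -155.5   92. ] [ 0.3 -0.3  4.6]
[436.4  -1.4  62.5] [ 0.4 -0.4 -0.2] 36.6417
```

View pics/p4.png

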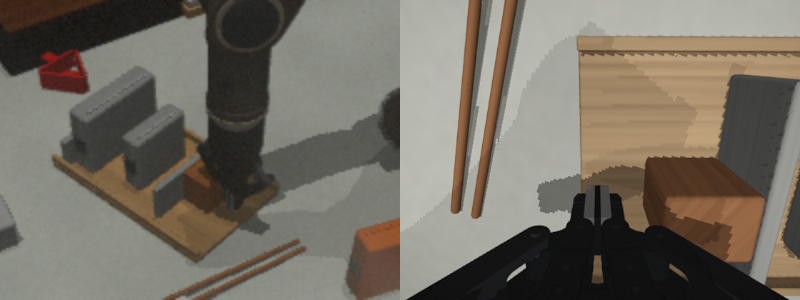

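The small tin is standing between the large tin and the stop, all upright; the closed fingers are beside the block's outer face. I turn the tool 90° so only the fingertips' flat side meets the block, then push.

```bash
python3 - <<'E'
from h import *
e=W(3,268);bot.servo_line([*e,150],feed=150)
q=np.array(bot.get_q());best=None
for ps in(RT+np.pi/2,RT-np.pi/2):
    s=bot.solve_ik([*e,150],D(ps))
    if s is not None and (best is None or abs(np.array(s)-q).max()<best[0]):best=(abs(np.array(s)-q).max(),ps)
print(best);ps=best[1]
bot.move_to([*e,150],D(ps));bot.servo_line([*e,62],feed=120,threshold=8) and print("HIT")
u=np.array(W(0,1))-W(0,0)
t=bot.servo_line([*W(3,170),62],feed=40,threshold=25);bot.pause(.1);print(t,L(bot.get_tool_pos()),np.round(np.dot(bot.get_wrist_force()[:2],u),1),bot.get_time_s())
if not t:
  for y in np.arange(166,134,-2.5):
    t=bot.servo_line([*W(3,y),62],feed=20,threshold=20);p=bot.get_tool_pos();f=np.dot(bot.get_wrist_force()[:2],u);print(y,t,L(p),round(f,1))
    if t or f>14:break
print(bot.get_time_s())
s=bot.capture("scene");b=bot.capture("top")
cv2.imwrite("pics/p5.png",np.hstack([cv2.resize(s[90:240,180:380,::-1],(400,300)),cv2.resize(b[170:290,270:430,::-1],(400,300))]))
E
```

```text
(np.float64(1.3049317941546112), -1.2737963267948966)
False [  2.9 170.1] 3.2 42.25
166.0 False [  3.1 165.7] 3.2
163.5 False [  3.2 163.3] 2.3
161.0 False [  3.2 160.7] 3.1
158.5 False [  3.2 158.2] 1.6
156.0 False [  3.1 155.7] 1.5
153.5 False [  3.1 153.2] 1.9
151.0 False [  3.1 150.7] 2.2
148.5 False [  3.1 149.1] 5.2
146.0 False [  3.  149.1] 14.2
44.8
```

View pics/p5.png

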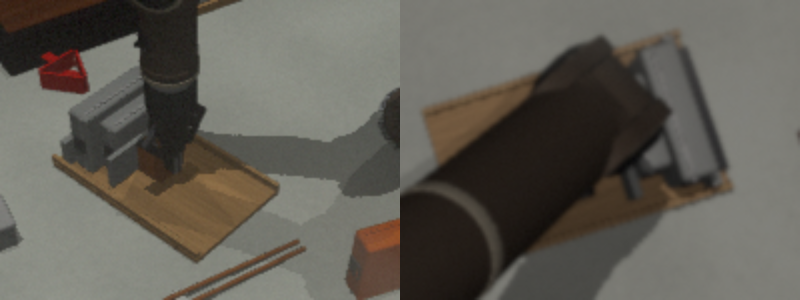

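The scene view shows wall, large tin, small tin and stop closed up and upright. The push stopped hard at 149.1 mm, as predicted for a 78 mm gap. I back off, check numerically and hand in.

```bash
python3 - <<'E'
from h import *
bot.servo_line([*W(3,185),62],feed=60);bot.servo_line([*W(3,185),260],feed=150)
bot.move_to([380,180,330],D(RT-np.pi/2));bot.pause(.3)
S,T=cam("scene"),cam("top");bot.capture("scene");bot.capture("top")
for q,e in(("large_tin_center",[*W(0,21),65]),("small_tin_center",[*W(0,60),58]),("stop_block",[*W(0,138),40])):
    for c,C in(("scene",S),("top",T)):
        print(q,c,"expect",proj(C,[e])[0].round(1),[np.round(d["location"],1).tolist() for d in bot.landmark_of(c,q)])
print(bot.get_time_s())
E
```

```text
Traceback (most recent call last):
rig.PlanningError: the arm cannot take that pose within its joint ranges
```

```bash
python3 - <<'E'
from h import *
print(L(bot.get_tool_pos()),bot.get_tool_pos()[2])
S,T=cam("scene"),cam("top")
for o in([400,250,330],[500,270,330]):
    try: bot.move_to(o,D(RT));break
    except bot.PlanningError: pass
bot.pause(.3);bot.capture("scene");bot.capture("top")
for q,e in(("large_tin_center",[*W(0,21),65]),("small_tin_center",[*W(0,60),58]),("stop_block",[*W(0,138),40])):
    for c,C in(("scene",S),("top",T)):
        print(q,c,"expect",proj(C,[e])[0].round(1),[np.round(d["location"],1).tolist() for d in bot.landmark_of(c,q)])
print(bot.get_time_s())
E
```

```text
[  2.6 185.2] 259.4073339850229
large_tin_center scene expect [236.6 149.4] [[234.3, 149.9], [385.0, 214.6], [397.5, 359.6]]
large_tin_center top expect [378.3 216.7] [[218.0, 296.8], [93.8, 214.5]]
small_tin_center scene expect [245.6 156.5] [[247.3, 153.3]]
small_tin_center top expect [364.5 221.2] []
stop_block scene expect [264. 172.] [[267.2, 171.3]]
stop_block top expect [337.1 230.4] [[337.2, 228.0]]
49.1583
```

Everything is where it should be, so I hand in.

```bash
python3 -c "
from rig import bot
print(bot.finish_job())"
```

```text
the job is handed in; nothing more can be done
None
```

The job is handed in at about 49 s: both grey tins stand upright in the rack, the larger against the end wall and the smaller next to it. The stop was pushed up until it met firm resistance at the position that leaves no gap.

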